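# Clamp the lathe's tool post with the T-handle hex key

## Robot

A 6-joint arm with a two-finger parallel gripper is mounted at the origin on the work surface. World frame = base frame: x ahead of the robot, y to its left, z up, the work surface at z = 0. Lengths are in mm, angles in rad, forces in N, time in s.
With the tool pointing down it reaches from about 275 to 975 mm from the base axis. Payload 8.4 kg.
Tool frame: the origin (TCP) lies on the mounting face of the last link; the fingertips stand 190 mm ahead of it and the grasp point (between the pads) lies 171 mm ahead of it; z points along the fingers, y is the line along which they close (so a half turn about z gives the same grasp; the last joint's range is limited). The gripper opens to 92 mm and grips with 3 to 60 N. Pads are 20 mm wide; open, the fingers measure 128 mm over their backs; the gripper's body (75 mm by 189 mm) begins 69 mm behind the grasp point.
Start: joints at [-1.263, 0.353, 1.633, -0, 1.155, -0.002], TCP at [190.541, -595.251, 404.683] pointing down, gripper open.
Joint ranges: [-2.63, 2.63], [-0.92, 2.1], [0.06, 2.66], [-1.3, 4.44], [0, 2.69], [-3.02, 3.02]. Speed limits (rad/s): [2.22, 2.22, 2.79, 3.14, 3.14, 3.14].

## Interface

Orientations are given as [roll, pitch, yaw] about the fixed x, y, z axes, in that order (R = Rz(yaw) Ry(pitch) Rx(roll)).
In Python, from bench import telemetry, capture, job gives the robot as it stands.
- The arm moves only by the tool drive_tool, never from a script. Its argument "rows" is a list of rows, each a list of 3 entries, a list of its own where there are three numbers: the opening in per cent of the stroke, from 0 (shut) to 100 (fully open), then the shift along the tool's x, y, z in mm, then the turn about the tool's z in degrees. In form: [[hand, [dx, dy, dz], turn], ...]. A call has 1 to 8 rows; each row is the pose to reach, as a shift and turn from the pose commanded when the call began, along the tool's axes at that moment; what a row does not reach only later rows make up. A row lasts 1/12 s, in which the tool goes at most 41.7 mm and 7.16 degrees, less where a joint would pass 70% of its speed; a pose out of reach is approached as far as the arm can. A call with a gripper value outside its range is refused whole. The fingers move at their own pace and stop on an object; the grip force is fixed at half the most. Time passes only in rows, so rows that repeat a pose let the fingers close. It gives the time, the measured TCP pose, the force, the opening and the grip force at its end, in the units of the state.
- telemetry.observe(): the state, without advancing time (a new reading comes with each control period).
- capture(name): name is "side" or "top" or "wrist"; returns a dict with "image" (420x560x3 uint8, red, green, blue), "mtx" (3x3 intrinsics, pixels), "R" (3x3) and "t" (3): a world point X has camera coordinates R X + t. Camera axes: x right, y down, z forward; pixel columns grow to the right and rows downward; lengths in mm; the calibration is good to about 2 mm. The wrist camera is an equidistant fisheye: a pixel r from the principal point sees the ray r / f radians off the axis. A picture is of the moment at which its call begins. There is no depth.
- job.sign_off(): hands the job in; it is judged then, once.
The state is a dict: "time_s": time; "joints": joint angles; "qvel": joint speeds; "joint_torque": joint torques, N m; "ee_pos": TCP position; "orientation": TCP orientation; "force": force on the tool from outside, world axes, zero at the start; "moment": the same for the moment, N m; "grip_width": finger opening in mm; "grip_force": force on a finger pad.
Only numpy, scipy, OpenCV 4.12 (cv2) and the standard library are available. Lean on these libraries where they do the work, as an engineer would, in place of code of your own. Each camera call takes 0.05 s, during which the arm holds its last target. There are 200 camera calls.

## Task

The tool post on the bench lathe is loose. Take the large T-handle hex key out of its wooden stand, seat it fully home in the hex socket of the clamp screw on top of the tool post before turning, then turn the screw clockwise until it comes up against its stop, without pressing or twisting hard. Leave the key standing in the screw, and do not disturb the other things on the bench.

Things in the scene. Friction and masses are not known exactly. Their poses are not given: they have to be found in the camera images.
- key_grip (a point): Centre of the handle of the large T-handle hex key (0.2 to 0.45 kg), upright in one of two wooden stands (70 mm square, 50 mm tall, hole 40 mm deep). The handle is a black plastic bar 100 mm long (the point's x axis), 16 mm thick (y) and 20 mm high (z, up). Grip it across its thickness at the middle.
- key_tip (a point): Centre of the lower end of the large key's hex shaft, 120 mm below key_grip on the shaft's axis; same axes as key_grip (z up along the shaft). The shaft is a steel hexagon 19 mm across the flats, two of its flats square to the handle's length (x); the last 2 mm are a round pilot of 18 mm.
- screw_mouth (a point): Centre of the socket's mouth, at the top of the clamp screw's round head (42 mm wide, top 152 mm above the bench), amid the square tool post (70 mm) on the lathe's carriage. z up. Hex socket 19.8 mm across flats, 18 mm deep to a flat floor, square-edged mouth. Its flats stand at any angle, new each time and not told by this point's axes: feel or look for it (repeats every 60 deg, fits within 4 deg).
- screw (a joint): How far the clamp screw has been turned clockwise seen from above (rad). It starts between 0.2 and 0.5; a hard stop at 1.2 is tight. It turns with a steady drag of about 0.2 N m and stays where it is left. It does not tell how the hexagon's flats stand.
- small_key: Smaller T-handle key in the other stand (handle 60 mm, shaft 8 mm, 103 mm tall), not the one to use; origin at its lower end. Leave alone.
- oil_mid (a point): Bystander, to be left alone: white oil bottle 48 mm across, 120 mm tall; point half-way up it.
- tin_mid (a point): Bystander, to be left alone: metal tin 60 mm across, 50 mm tall; point half-way up it.
- collet_mid (a point): Bystander, to be left alone: steel collet 32 mm across, 42 mm tall; point half-way up it.
- gauge_mid (a point): Bystander, to be left alone: slide gauge 150 mm long lying flat; point half-way up it.
Mind the look-alikes: they are no part of the job. Leave any green or white look-alike of the part that bears key_grip alone.

How it is judged (in metres and radians):
On the way, in this order (a step that is already met when the one before it is completed fails the run):
1. the key is fully seated in the socket (tip at least 15.5 mm deep, upright) while the screw has not yet been turned beyond 0.65 rad (z of key_tip in the frame of screw_mouth below -0.0155 m and horizontal distance between key_tip and screw_mouth below 0.003 m and angle between the z axis of key_tip and the z axis of screw_mouth, either way round below 0.12 rad and value of joint screw below 0.65 rad), for 0.2 s.
2. with the key fully seated, the screw is turned clockwise to its stop (joint above 1.12 rad) (z of key_tip in the frame of screw_mouth below -0.0155 m and horizontal distance between key_tip and screw_mouth below 0.003 m and angle between the z axis of key_tip and the z axis of screw_mouth, either way round below 0.12 rad and value of joint screw above 1.12 rad), for 0.2 s.
At the end, for the whole second after the job is handed in: The screw is tight (screw above 1.12 of 1.2 rad) and the key, let go and at rest, stands fully seated in its socket: tip at least 15.5 mm below the mouth, within 3 mm of the screw's axis, upright within 0.12 rad (all of step 2 and linear speed of key below 0.02 m/s); the robot touches nothing.
It fails at once if the screw is turned beyond 0.65 rad while the key is not fully home (tip less than 13 mm deep) (value of joint screw above 0.65 rad and z of key_tip in the frame of screw_mouth above -0.013 m).
It fails at once if the key is pressed on the screw with more than 60 N of contact force before it is home (tip less than 13 mm deep) (contact force between key and screw above 60 N and z of key_tip in the frame of screw_mouth above -0.013 m).
It fails at once if the key is pressed or twisted in the screw with more than 120 N of contact force (all contacts added; the drag alone makes about 40 N) (contact force between key and screw above 120 N).
It fails at once if a bystander (small key, bottle, tin, collet, gauge) is moved over 30 mm (distance of any of small_key, oil_mid, tin_mid, collet_mid, gauge_mid from where it was at the start of the episode above 0.03 m).
It also fails if it takes over 72 s, if anything falls off the work surface, if the arm or the gripper's body presses on something with over 40 N, if the wrist force passes 120 N, or if a joint passes its speed limit or range.

## Working session

There is one attempt and no reset: what is moved stays moved. The work goes in short steps, Python scripts to look and compute and a tool call to move; the robot and the scene stay as the last step left them, time stands still between calls to the robot, and variables do not carry over. Pictures are saved under pics/ and viewed, at most 10 in all, crops included, and the job is handed in when it is done.

Besides the shell and the picture viewer there is one more tool, called by a JSON object that holds its "op" and its "data". drive_tool: Moves the arm, as the interface text tells. Its arguments: {"type":"object","properties":{"rows":{"type":"array","items":{"type":"array"}}},"required":["rows"]}

```bash
mkdir -p pics; ls; python3 - <<'E'
from bench import telemetry, capture
import cv2,numpy as np
print(telemetry.observe())
for n in("side","top"):
    c=capture(n);cv2.imwrite(f"pics/{n}0.png",c["image"][:,:,::-1]);np.savez(f"{n}0.npz",**c)
    print(n,c["mtx"].tolist(),c["R"].round(3).tolist(),c["t"])
E
```

```text
pics
{'time_s': 0.0, 'joints': array([-1.26339779e+00,  3.53645743e-01,  1.63411428e+00, -3.07143122e-05,
        1.15523273e+00, -2.40788133e-03]), 'qvel': array([-0.00014899, -0.00035363, -0.00225752,  0.00067721,  0.00067516,
        0.00117438]), 'joint_torque': array([-3.54858348e-04, -5.93842793e+01, -3.34214795e+01,  6.96209120e-02,
        2.34325987e-02, -8.81700021e-05]), 'ee_pos': array([ 190.4668086 , -595.02659194,  403.97352406]), 'orientation': array([-3.14019249e+00,  2.47114515e-05,  3.09818855e-01]), 'force': array([ 0.1312424 , -0.56514486, -0.02647979]), 'moment': array([-0.03721523,  0.04224162, -0.0057634 ]), 'grip_force': 0.0, 'grip_width': 91.91381279147583}
side [[517.5774166738954, 0.0, 285.14899150330507], [0.0, 517.5774166738954, 209.27972695300815], [0.0, 0.0, 1.0]] [[-0.995, -0.095, -0.017], [-0.063, 0.776, -0.628], [0.073, -0.624, -0.778]] [ 427.68643082   75.67134549 1365.16607737]
top [[399.3832584702676, 0.0, 280.74400005144355], [0.0, 399.3832584702676, 205.68017796042855], [0.0, 0.0, 1.0]] [[-0.017, -1.0, -0.007], [-0.989, 0.018, -0.149], [0.149, 0.004, -0.989]] [  46.26609784  464.11362768 1243.86566373]
```

View pics/top0.png

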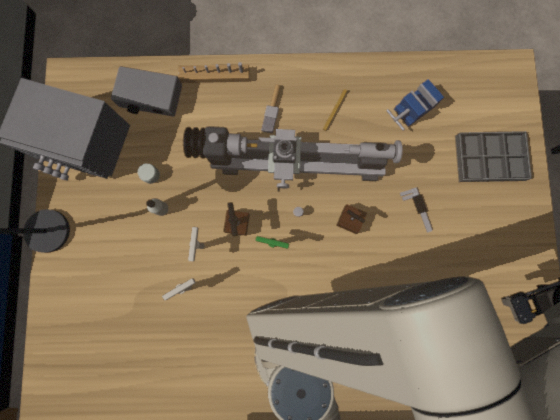

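View pics/side0.png

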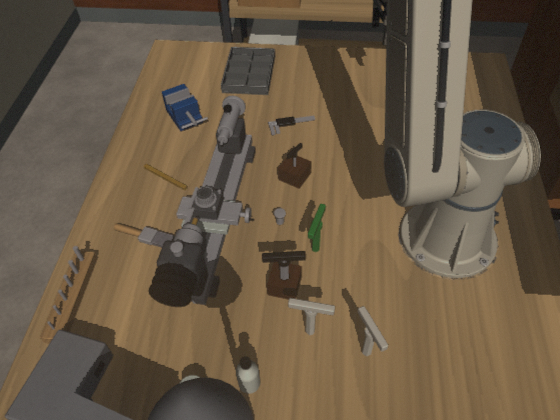

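The top view shows two wooden stands: a large black handle at (232,218) and a small black key at (352,217). The green key at (272,242) and the white ones at (193,243) and (179,289) are look-alikes. The tool post screw is at (285,149). The black key at (232,218) has the longer handle and stands in wood, so it fits. I'll confirm it in a crop and measure.

```bash
cat > h.py <<'E'
import numpy as np,cv2
def ray(c,uv):
    d=np.linalg.inv(c["mtx"])@np.array([uv[0],uv[1],1.]); R=c["R"]; return -R.T@c["t"],R.T@d
def onz(c,uv,z):
    o,d=ray(c,uv); return o+d*(z-o[2])/d[2]
def tri(c1,u1,c2,u2):
    o,d=ray(c1,u1);p,e=ray(c2,u2); s=np.linalg.lstsq(np.c_[d,-e],p-o,rcond=None)[0]
    a,b=o+d*s[0],p+e*s[1]; return (a+b)/2,np.linalg.norm(a-b)
E
python3 - <<'E'
from h import *
T=np.load("top0.npz");S=np.load("side0.npz")
def blob(c,roi,f):
    x0,y0,x1,y1=roi;im=c["image"][y0:y1,x0:x1].astype(int);m=f(im).astype(np.uint8)
    n,l,s,ce=cv2.connectedComponentsWithStats(m);k=1+s[1:,4].argmax()
    p=np.argwhere(l==k)[:,::-1].astype(np.float32);return ce[k]+[x0,y0],cv2.minAreaRect(p+np.float32([x0,y0])),s[k]
dark=lambda i:i.max(2)<48
for n,c,r in(("T",T,(222,198,248,240)),("S",S,(255,245,312,270))):print(n,blob(c,r,dark))
bt=blob(T,(222,198,248,240),dark)[0];bs=blob(S,(255,245,312,270),dark)[0]
print("key tri",tri(T,bt,S,bs),"z130 T",onz(T,bt,130),"S",onz(S,bs,130))
print("screw T",onz(T,(285,149),152),"S",onz(S,(205,196),152), tri(T,(285,149),S,(205,196)))
a=cv2.resize(T["image"][190:245,165:300],None,fx=5.5,fy=5.5,interpolation=3)
b=cv2.resize(T["image"][120:180,250:322],None,fx=4.5,fy=4.5,interpolation=3)
d=cv2.resize(S["image"][170:220,170:240],None,fx=5.4,fy=5.4,interpolation=3)
C=np.zeros((600,760,3),np.uint8);C[:a.shape[0],:a.shape[1]]=a[:,:760];C[305:305+b.shape[0],:b.shape[1]]=b;C[305:305+d.shape[0],370:370+d.shape[1]]=d
cv2.imwrite("pics/c0.png",C[:,:,::-1])
E
```

```text
Traceback (most recent call last):
ValueError: attempt to get argmax of an empty sequence
```

```bash
cat > m.py <<'E'
from h import *
T=dict(np.load("top0.npz"));S=dict(np.load("side0.npz"))
def blob(c,roi):
    x0,y0,x1,y1=roi;im=c["image"][y0:y1,x0:x1].astype(int)
    m=((im.max(2)<75)&(im.max(2)-im.min(2)<16)).astype(np.uint8)
    n,l,s,ce=cv2.connectedComponentsWithStats(m);k=1+s[1:,4].argmax()
    p=np.argwhere(l==k)[:,::-1].astype(np.float32);return ce[k]+[x0,y0],cv2.minAreaRect(p+np.float32([x0,y0])),s[k]
a=cv2.resize(T["image"][190:245,165:300],None,fx=5.5,fy=5.5,interpolation=3)
b=cv2.resize(T["image"][120:180,250:322],None,fx=4.5,fy=4.5,interpolation=3)
d=cv2.resize(S["image"][170:220,170:240],None,fx=5.4,fy=5.4,interpolation=3)
C=np.zeros((600,760,3),np.uint8);C[:a.shape[0],:a.shape[1]]=a[:,:760];C[305:305+b.shape[0],:b.shape[1]]=b;C[305:305+d.shape[0],370:370+d.shape[1]]=d
cv2.imwrite("pics/c0.png",C[:,:,::-1])
print(T["image"][200:238:4,232].tolist())
bt=blob(T,(222,198,248,240));bs=blob(S,(255,245,312,270));print(bt,bs)
bt=bt[0];bs=bs[0]
print("key tri",tri(T,bt,S,bs),"z130 T",onz(T,bt,130),"S",onz(S,bs,130))
print("screw T",onz(T,(285,149),152),"S",onz(S,(205,196),152), tri(T,(285,149),S,(205,196)))
E
python3 m.py
```

```text
[[164, 137, 99], [64, 49, 35], [53, 47, 35], [55, 46, 38], [55, 44, 37], [55, 40, 37], [55, 47, 38], [58, 49, 40], [62, 51, 39], [91, 74, 53]]
(array([230.        , 210.66666667]), ((229.90000915527344, 210.70001220703125), (2.2360680103302, 0.4472135603427887), 26.56505012512207), array([ 7, 12,  3,  2,  3], dtype=int32)) (array([281.54583333, 257.27083333]), ((283.0, 259.0), (42.0, 14.0), -0.0), array([  7,   7,  43,  15, 240], dtype=int32))
key tri (array([427.26895463, 187.15320532, 139.12872515]), np.float64(19.52861101776077)) z130 T [438.38661549 187.90804847 130.        ] S [418.30387258 182.60042511 130.        ]
screw T [617.11516593  21.90157524 152.        ] S [621.58129745  33.68882584 152.        ] (array([623.84492844,  21.76593452, 137.0011921 ]), np.float64(4.315600172424901))
```

View pics/c0.png

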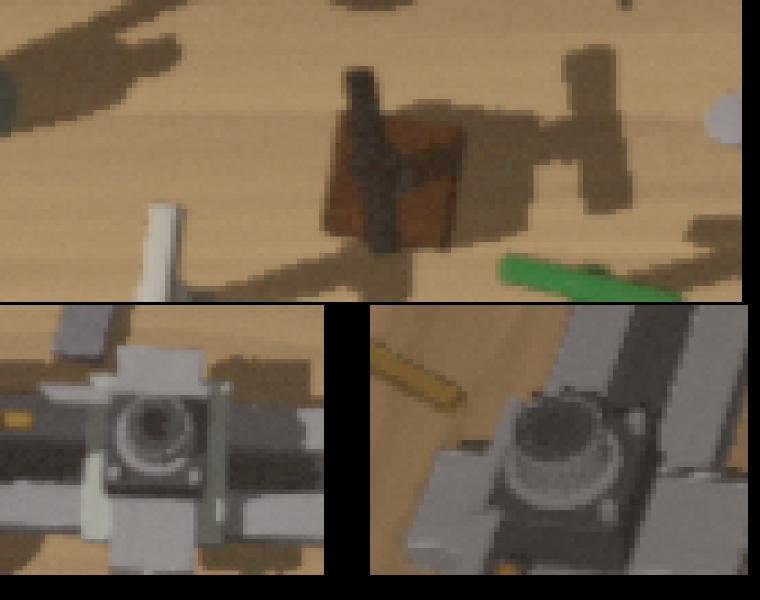

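The crop confirms the large black 100 mm handle, with ends at about (229.9,202.7) and (235.4,235.5) in the top view, on the brown stand. The screw head is centred near (284.4,148.9) in the top view and (204.3,192.8) in the side view.

```bash
python3 - <<'E'
from h import *
T=dict(np.load("top0.npz"));S=dict(np.load("side0.npz"))
print("tri",tri(T,(232.7,219.1),S,(283.5,257)),onz(T,(232.7,219.1),138),onz(S,(283.5,257),134))
a,b=onz(T,(229.9,202.7),138),onz(T,(235.4,235.5),138);print(a,b,np.linalg.norm(a-b),np.arctan2(*(a-b)[[1,0]]))
a,b=onz(S,(263,257),134),onz(S,(305,256.5),134);print(a,b,np.linalg.norm(a-b),np.arctan2(*(a-b)[[1,0]]))
print("screw",tri(T,(284.4,148.9),S,(204.3,192.8)),onz(T,(284.4,148.9),152),onz(S,(204.3,192.8),152))
E
```

```text
tri (array([413.74783345, 180.15379157, 127.90554988]), np.float64(0.718940802699642)) [412.19005939 178.89059321 138.        ] [413.59542732 184.13632035 134.        ]
[460.97005907 187.17737337 138.        ] [364.01632137 170.9971487  138.        ] 98.29459254858023 0.16536210736702342
[460.07204267 188.00933433 134.        ] [365.03010583 178.72589186 134.        ] 95.49425147085654 0.09736845265441094
screw (array([621.65415145,  23.68803287, 151.07477025]), np.float64(7.514394523522785)) [617.45636559  23.67643176 152.        ] [625.29986471  23.58860134 152.        ]
```

The candidates check out: the large key grip is at about (413,181,130) with the handle yawed about 0.13, and the screw is at about (620,24,152). I'm moving now, turning through a half turn so the wrist has room for the clockwise turn later.

{"op": "drive_tool", "data": {"rows": [[100, [449, -671, 0], -169], [100, [449, -671, 0], -169], [100, [449, -671, 0], -169], [100, [449, -671, 0], -169], [100, [449, -671, 0], -169], [100, [449, -671, 0], -169], [100, [449, -671, 0], -169], [100, [449, -671, 0], -169]]}}

```text
time_s: 0.77
ee_pos: [282.4, -273.0, 404.5]
orientation: [3.142, -0.0, 1.315]
force: [2.1, 0.3, -0.6]
grip_width: 91.8
grip_force: 0.0
```

```bash
cat > st.py <<'E'
from bench import telemetry
import numpy as np,sys
s=telemetry.observe();y=s["orientation"][2];p=s["ee_pos"]
print(s["time_s"],p.round(1),s["orientation"].round(4),"j",s["joints"].round(3),"F",s["force"].round(1),"M",s["moment"].round(2),s["grip_width"].round(1),s["grip_force"])
if len(sys.argv)>3:
    g=np.array([float(v) for v in sys.argv[1:4]]);d=g-p
    print("shift",(np.cos(y)*d[0]+np.sin(y)*d[1]).round(2),(np.sin(y)*d[0]-np.cos(y)*d[1]).round(2),-d[2].round(2))
    if len(sys.argv)>4: print("turn",np.degrees((y-float(sys.argv[4])+np.pi)%(2*np.pi)-np.pi).round(2))
E
python3 st.py 413 181 400 3.272
```

```text
Traceback (most recent call last):
  File "st.py", line 4, in <module>
    print(s["time_s"],p.round(1),s["orientation"].round(4),"j",s["joints"].round(3),"F",s["force"].round(1),"M",s["moment"].round(2),s["grip_width"].round(1),s["grip_force"])
                                                                                                                                     ^^^^^^^^^^^^^^^^^^^^^
AttributeError: 'float' object has no attribute 'round'
```

```bash
sed -i 's/s\["grip_width"\].round(1)/round(s["grip_width"],1)/' st.py; python3 st.py 413 181 400 3.272
```

```text
0.7667 [ 282.4 -273.   404.5] [ 3.1416e+00 -1.0000e-04  1.3153e+00] j [-0.772 -0.023  2.093  0.     1.071 -0.517] F [ 2.1  0.3 -0.6] M [-0.03 -0.11  0.03] 91.8 0.0
shift 472.23 11.58 4.51
turn -112.11
```

{"op": "drive_tool", "data": {"rows": [[100, [472, 12, 0], -112], [100, [472, 12, 0], -112], [100, [472, 12, 0], -112], [100, [472, 12, 0], -112], [100, [472, 12, 0], -112], [100, [472, 12, 0], -112], [100, [472, 12, 0], -112], [100, [472, 12, 0], -112]]}}

```text
time_s: 1.43
ee_pos: [376.6, 47.1, 404.8]
orientation: [3.141, 0.0, 2.316]
force: [1.3, -1.1, 0.1]
grip_width: 91.8
grip_force: 0.0
```

```bash
python3 st.py 413 181 400 3.272
```

```text
1.4333 [376.6  47.1 404.8] [3.1412e+00 4.0000e-04 2.3162e+00] j [ 0.12  -0.048  2.116 -0.     1.073 -0.625] F [ 1.3 -1.1  0.1] M [-0.05 -0.23 -0.02] 91.8 0.0
shift 73.7 117.63 4.81
turn -54.76
```

{"op": "drive_tool", "data": {"rows": [[100, [74, 118, 0], -55], [100, [74, 118, 0], -55], [100, [74, 118, 0], -55], [100, [74, 118, 0], -55], [100, [74, 118, 0], -55], [100, [74, 118, 0], -55], [100, [74, 118, 0], -55], [100, [74, 118, 0], -55]]}}

```text
time_s: 2.1
ee_pos: [414.0, 179.3, 404.3]
orientation: [-3.141, -0.001, -3.006]
force: [-0.0, 0.0, -1.0]
grip_width: 91.9
grip_force: 0.0
```

```bash
python3 st.py 413 181 400 3.272; python3 - <<'E'
from bench import capture
import cv2,numpy as np
c=capture("wrist");np.savez("w1.npz",**c);cv2.imwrite("pics/w1.png",c["image"][:,:,::-1]);print(c["mtx"].tolist(),c["R"].round(3).tolist(),c["t"],-c["R"].T@c["t"])
E
```

```text
2.1 [414.  179.3 404.3] [-3.1413e+00 -9.0000e-04 -3.0061e+00] j [ 0.405  0.078  1.989 -0.     1.076 -1.301] F [-0.  0. -1.] M [ 0.07 -0.15  0.01] 91.9 0.0
shift 0.73 1.84 4.31
turn 0.29
[[325.19226210127806, 0.0, 284.0456130492539], [0.0, 325.19226210127806, 207.25529614241563], [0.0, 0.0, 1.0]] [[-0.135, 0.991, 0.0], [0.958, 0.131, 0.257], [0.254, 0.035, -0.967]] [-122.03668801 -450.47736534  279.45040641] [343.83761573 169.97870694 385.74379158]
```

View pics/w1.png

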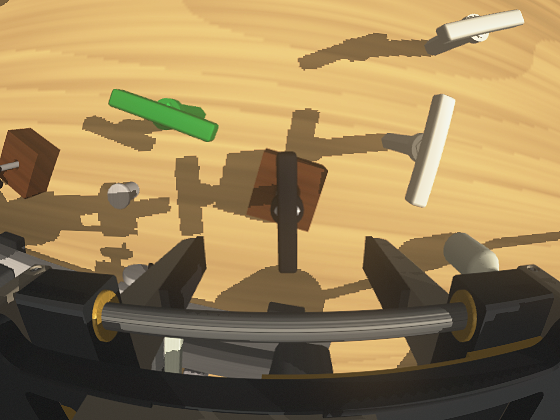

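The key's black handle runs from (286,152) to (288,271), between the open fingers at about (195,250) and (375,250). The white key is well to the right, at (430,150).

```bash
cat >> h.py <<'E'
def wray(c,uv):
    K=c["mtx"];x=np.array([(uv[0]-K[0,2])/K[0,0],(uv[1]-K[1,2])/K[1,1]]);r=np.hypot(*x)
    d=np.r_[np.sin(r)*x/r,np.cos(r)];return -c["R"].T@c["t"],c["R"].T@d
def wonz(c,uv,z):
    o,d=wray(c,uv);return o+d*(z-o[2])/d[2]
E
python3 - <<'E'
from h import *
c=dict(np.load("w1.npz"));im=c["image"].astype(int)
m=((im.max(2)<85)&(im.max(2)-im.min(2)<25))
for v in(160,175,190,210,230,250,265):
    u=np.where(m[v,265:312])[0]+265;print(v,u.min(),u.max(),im[v,u.min()-3:u.min()+3].max(1),wonz(c,((u.min()+u.max())/2,v),140).round(1))
for uv in((286,152),(288,271)):print(wonz(c,uv,140))
E
```

```text
160 279 295 [74 61 64 67 69 69] [371.5 176.1 140. ]
175 277 296 [109 103  78  54  60  62] [383.  177.3 140. ]
190 277 296 [68 63 60 55 58 60] [394.6 178.9 140. ]
210 271 302 [110 104  81  55  58  60] [410.4 181.1 140. ]
230 278 295 [231 236 199  51  62  67] [426.8 183.4 140. ]
250 280 296 [201  72  60  66  68  69] [443.8 186.9 140. ]
265 280 296 [123  76  56  63  65  67] [457.2 188.8 140. ]
[365.51241068 174.50328664 140.        ]
[462.68067185 189.61375217 140.        ]
```

{"op": "drive_tool", "data": {"rows": [[100, [-0.4, 2.7, 40], -0.8], [100, [-0.4, 2.7, 80], -0.8], [100, [-0.4, 2.7, 103], -0.8], [100, [-0.4, 2.7, 103], -0.8], [0, [-0.4, 2.7, 103], -0.8], [0, [-0.4, 2.7, 103], -0.8], [0, [-0.4, 2.7, 103], -0.8], [0, [-0.4, 2.7, 103], -0.8]]}}

```text
time_s: 2.82
ee_pos: [414.9, 182.0, 303.3]
orientation: [3.141, 0.003, -3.0]
force: [-0.2, -0.2, -0.5]
grip_width: 67.6
grip_force: 0.0
```

{"op": "drive_tool", "data": {"rows": [[0, [0, 0, 0], 0], [0, [0, 0, 0], 0], [0, [0, 0, 0], 0], [0, [0, 0, 0], 0]]}}

```text
time_s: 3.15
ee_pos: [414.3, 181.8, 302.0]
orientation: [3.141, 0.0, -3.0]
force: [-0.2, 0.2, -0.8]
grip_width: 40.7
grip_force: 0.0
```

```bash
python3 st.py
```

```text
3.15 [414.3 181.8 302. ] [ 3.1414e+00  5.0000e-04 -2.9996e+00] j [ 0.41   0.225  2.086  0.     0.83  -1.303] F [-0.2  0.2 -0.8] M [ 0.04 -0.08  0.02] 40.7 0.0
```

{"op": "drive_tool", "data": {"rows": [[0, [0, 0, 0.5], 0], [0, [0, 0, 0.5], 0], [0, [0, 0, 0.5], 0], [0, [0, 0, 0.5], 0], [0, [0, 0, 0.5], 0], [0, [0, 0, 0.5], 0], [0, [0, 0, 0.5], 0], [0, [0, 0, 0.5], 0]]}}

```text
time_s: 3.82
ee_pos: [414.2, 181.7, 301.1]
orientation: [-3.142, -0.0, -3.0]
force: [-0.7, -0.2, -0.3]
grip_width: 19.6
grip_force: 30.0
```

```bash
python3 st.py 620 24 470
```

```text
3.8167 [414.2 181.7 301.1] [-3.1416e+00 -2.0000e-04 -2.9995e+00] j [ 0.41   0.226  2.086  0.     0.829 -1.303] F [-0.7 -0.2 -0.3] M [-0.02 -0.14 -0.02] 19.6 30.00047206878662
shift -181.4 -185.29 -168.86
```

{"op": "drive_tool", "data": {"rows": [[0, [0, 0, -8], 0], [0, [0, 0, -25], 0], [0, [0, 0, -45], 0], [0, [0, 0, -70], 0], [0, [0, 0, -100], 0], [0, [0, 0, -135], 0], [0, [0, 0, -170], 0], [0, [0, 0, -170], 0]]}}

```text
time_s: 4.48
ee_pos: [415.3, 182.3, 478.0]
orientation: [3.139, 0.009, -2.999]
force: [1.5, 1.4, -1.6]
grip_width: 19.5
grip_force: 30.0
```

```bash
python3 st.py 570 24 470; python3 - <<'E'
from bench import capture
import cv2,numpy as np
c=capture("wrist");np.savez("w2.npz",**c);S=capture("side");np.savez("s2.npz",**S)
C=np.zeros((560,560,3),np.uint8);C[:340]=c["image"][:340]
C[340:]=cv2.resize(S["image"][140:305,175:385],(280,220)).repeat(1,1)[:, :280].repeat(2,axis=1)[:, :560]
cv2.imwrite("pics/w2.png",C[:,:,::-1])
E
```

```text
4.4833 [415.3 182.3 478. ] [ 3.1389  0.0092 -2.9995] j [ 0.41   0.005  1.894  0.     1.233 -1.303] F [ 1.5  1.4 -1.6] M [ 0.08 -0.32 -0.02] 19.5 29.999305196106434
shift -130.76 -178.59 7.97
```

View pics/w2.png

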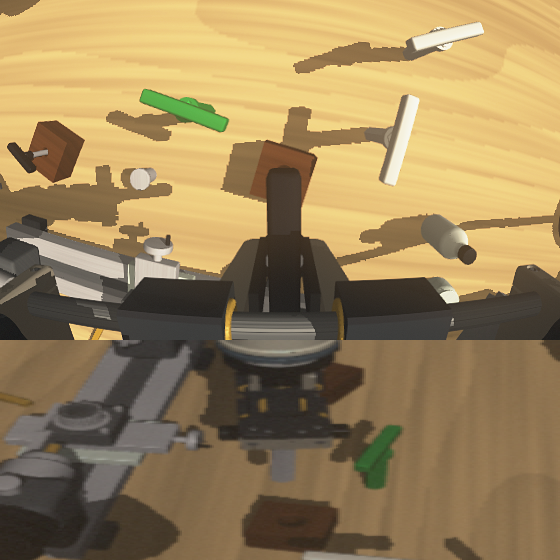

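The key is lifted straight: the handle is at u≈284 and vertical in the wrist view, the stand hole is empty, and nothing was disturbed. Next I'll look at the screw from close by, then again after a half turn of the wrist to cancel the camera bias.

```bash
python3 st.py 607 106 470 3.2832
```

```text
4.5833 [414.2 181.8 472.4] [ 3.1408e+00  2.8000e-03 -2.9994e+00] j [ 0.41   0.01   1.902  0.     1.227 -1.303] F [-0.9  0.3 -4.5] M [ 0.   -0.09  0.01] 19.7 29.998949021100998
shift -180.14 -102.31 2.43
turn 0.03
```

{"op": "drive_tool", "data": {"rows": [[0, [-30, -17, 0], 0], [0, [-60, -34, 0], 0], [0, [-90, -51, 0], 0], [0, [-120, -68, 0], 0], [0, [-150, -85, 0], 0], [0, [-180, -102, 0], 0], [0, [-180, -102, 0], 0], [0, [-180, -102, 0], 0]]}}

```text
time_s: 5.25
ee_pos: [607.5, 105.4, 468.1]
orientation: [-3.141, -0.005, -3.001]
force: [-2.2, -0.2, -2.9]
grip_width: 19.7
grip_force: 30.0
```

{"op": "drive_tool", "data": {"rows": [[0, [0, 0, 0], 0], [0, [0, 0, 0], 0], [0, [0, 0, 0], 0]]}}

```text
time_s: 5.5
ee_pos: [605.9, 106.8, 470.8]
orientation: [3.141, -0.001, -2.999]
force: [0.4, -0.5, -2.6]
grip_width: 20.0
grip_force: 30.0
```

```bash
python3 st.py; python3 - <<'E'
from bench import capture
from h import *
c=capture("wrist");np.savez("w3.npz",**c)
np.set_printoptions(precision=2,suppress=True)
# predicted pixel of (620,24,152)
def proj(c,X):
    p=c["R"]@X+c["t"];th=np.arctan2(np.hypot(p[0],p[1]),p[2]);k=th/np.hypot(p[0],p[1]);return c["mtx"][0,0]*p[:2]*k+c["mtx"][:2,2]
u,v=proj(c,np.array([620,24,152.])).astype(int);print(u,v)
cr=c["image"][v-40:v+40,u-50:u+50]
cv2.imwrite("pics/w3.png",cv2.resize(cr,None,fx=7,fy=7,interpolation=cv2.INTER_CUBIC)[:,:,::-1])
E
```

```text
5.5 [605.9 106.8 470.8] [ 3.1415e+00 -1.2000e-03 -2.9987e+00] j [ 0.172  0.284  1.581  0.     1.278 -1.542] F [ 0.4 -0.5 -2.6] M [ 0.04 -0.14  0.04] 20.0 29.999071061611176
197 200
```

View pics/w3.png

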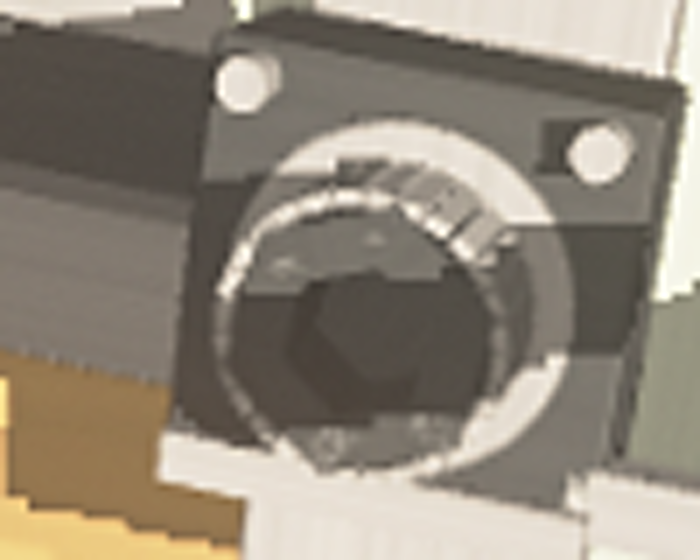

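The screw head is a circle centred at crop (360,335), which is (198.4,207.9) in the frame. The hex socket in it is dark and lies in the gripper's shadow. Now the opposite view.

```bash
python3 - <<'E'
from h import *
c=dict(np.load("w3.npz"));print(wonz(c,(198.4,207.9),152))
E
python3 st.py 632 -62 470
```

```text
[627.17129951  25.65981507 152.        ]
5.55 [606.  106.8 471.1] [ 3.1415e+00 -4.0000e-04 -2.9987e+00] j [ 0.172  0.284  1.58   0.     1.278 -1.542] F [-0.4 -0.  -2.2] M [ 0.09 -0.13  0.02] 20.0 29.999089054763317
shift -1.69 -170.75 1.14
```

{"op": "drive_tool", "data": {"rows": [[0, [-3, -24, 0], 7], [0, [-6, -48, 0], 14], [0, [-9, -72, 0], 21], [0, [-12, -96, 0], 28], [0, [-15, -120, 0], 35], [0, [-17, -144, 0], 42], [0, [-19, -167, 0], 49], [0, [-19, -167, 0], 56]]}}

```text
time_s: 6.22
ee_pos: [649.5, -59.4, 471.5]
orientation: [-3.141, 0.002, 2.299]
force: [0.4, 0.4, -3.0]
grip_width: 20.0
grip_force: 30.0
```

{"op": "drive_tool", "data": {"rows": [[0, [0, 0, 0], 7], [0, [0, 0, 0], 14], [0, [0, 0, 0], 21], [0, [0, 0, 0], 28], [0, [0, 0, 0], 35], [0, [0, 0, 0], 42], [0, [0, 0, 0], 49], [0, [0, 0, 0], 56]]}}

```text
time_s: 6.88
ee_pos: [648.8, -55.7, 471.6]
orientation: [3.141, -0.0, 1.324]
force: [-0.6, -0.2, -3.0]
grip_width: 19.8
grip_force: 30.0
```

{"op": "drive_tool", "data": {"rows": [[0, [0, 0, 0], 7], [0, [0, 0, 0], 14], [0, [0, 0, 0], 21], [0, [0, 0, 0], 28], [0, [0, 0, 0], 35], [0, [0, 0, 0], 42], [0, [0, 0, 0], 49], [0, [0, 0, 0], 56]]}}

```text
time_s: 7.55
ee_pos: [648.8, -55.7, 471.5]
orientation: [3.141, -0.0, 0.346]
force: [0.2, 0.7, -3.0]
grip_width: 19.6
grip_force: 30.0
```

{"op": "drive_tool", "data": {"rows": [[0, [0, 0, 0], 6], [0, [0, 0, 0], 12], [0, [0, 0, 0], 12], [0, [0, 0, 0], 12], [0, [0, 0, 0], 12]]}}

```text
time_s: 7.97
ee_pos: [649.1, -56.0, 471.4]
orientation: [3.142, -0.0, 0.146]
force: [-0.0, -0.3, -3.2]
grip_width: 19.2
grip_force: 30.0
```

```bash
python3 st.py; python3 - <<'E'
from bench import capture
from h import *
c=capture("wrist");np.savez("w4.npz",**c)
def proj(c,X):
    p=c["R"]@X+c["t"];th=np.arctan2(np.hypot(p[0],p[1]),p[2]);k=th/np.hypot(p[0],p[1]);return c["mtx"][0,0]*p[:2]*k+c["mtx"][:2,2]
u,v=proj(c,np.array([627,25.7,152.])).astype(int);print(u,v)
A=c["image"][v-30:v+30,u-35:u+35]
w=dict(np.load("w3.npz"));B=w["image"][178:238,163:233]
g=lambda a:(255*np.clip((a/255.)*1.0,0,1)**0.5).astype(np.uint8)
def enh(a):
    l=a.astype(float).mean(2);return np.clip((l-40)*3,0,255).astype(np.uint8)
f=lambda a:cv2.resize(a,None,fx=5.6,fy=5.6,interpolation=cv2.INTER_CUBIC)
r1=np.hstack([f(A.mean(2).astype(np.uint8)),f(enh(A))]);r2=np.hstack([f(B.mean(2).astype(np.uint8)),f(enh(B))])
o=np.vstack([r1,r2]);o=cv2.resize(o,(int(o.shape[1]*598/o.shape[0]),598));cv2.imwrite("pics/w4.png",o);print(o.shape)
E
```

```text
7.9667 [649.1 -56.  471.4] [ 3.1416e+00 -3.0000e-04  1.4590e-01] j [-0.088  0.342  1.499  0.     1.3    1.336] F [-0.  -0.3 -3.2] M [0.07 0.01 0.02] 19.2 29.999117106199265
198 210
(598, 697)
```

View pics/w4.png

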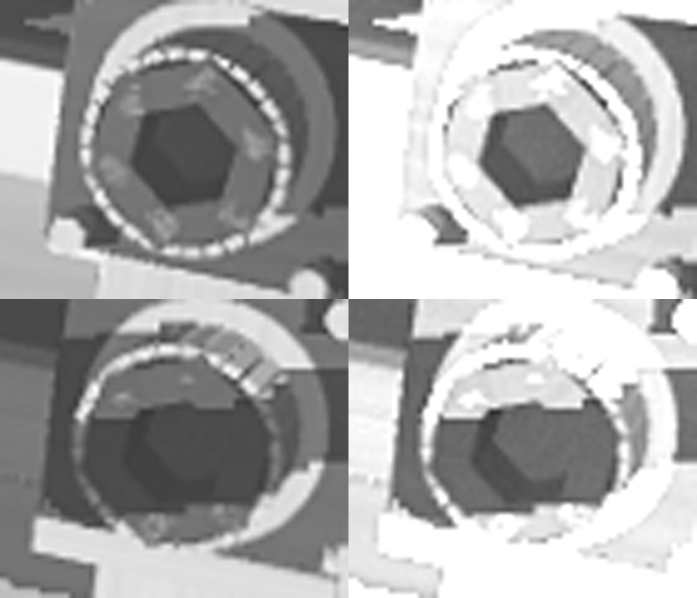

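The opposite view shows the hex socket clearly, centred at about (199.7,210.7) in the frame. The angle can be taken from its contour.

```bash
python3 - <<'E'
from h import *
np.set_printoptions(precision=2,suppress=True)
c=dict(np.load("w4.npz"));x0,y0=163,180
g=c["image"][y0:y0+60,x0:x0+70].mean(2);G=cv2.resize(g,None,fx=8,fy=8,interpolation=cv2.INTER_CUBIC)
print(g[31,22:52].astype(int))
for th in(70,80,90):
    m=(G<th).astype(np.uint8);n,l,s,ce=cv2.connectedComponentsWithStats(m);k=l[31*8,37*8]
    if k==0: print(th,"no");continue
    cn=max(cv2.findContours((l==k).astype(np.uint8),0,cv2.CHAIN_APPROX_NONE)[0],key=cv2.contourArea)[:,0,:]
    W=np.array([wonz(c,((p[0]+.5)/8-.5+x0,(p[1]+.5)/8-.5+y0),152)[:2] for p in cn])
    M=cv2.moments(W.astype(np.float32).reshape(-1,1,2));C=np.array([M["m10"],M["m01"]])/M["m00"]
    # width minimal over angle: support widths
    a=np.radians(np.arange(0,60,.5));D=W-C
    sup=lambda t:np.ptp(D@np.array([np.cos(t),np.sin(t)]))
    w=np.array([np.mean([sup(t+j*np.pi/3) for j in range(3)]) for t in a])
    ph=np.angle(np.sum(w*np.exp(6j*a)))
    q=cv2.approxPolyDP(W.astype(np.float32).reshape(-1,1,2),2.,True)[:,0]
    print(th,"C",C,"area",M["m00"],"flat normal deg (fourier)",(np.degrees(ph)+180)/6%60,"min",np.degrees(a[w.argmin()]),w.min(),w.max());print((q-C), np.degrees(np.arctan2(*(q-C).T[::-1])))
# rim centres in both views
print("w3 head centre",wonz(dict(np.load("w3.npz")),(163+ (177)/4.98,178+(446-299)/4.98),152)," w4 head",wonz(c,(163+186/4.98,180+152/4.98),152))
E
```

```text
[130 121 114 115  88  69  70  70  70  70  69  74  78  78  79  78  77  77
  77  77  77  76  75  75  77 109 112 117 141 149]
70 no
80 C [627.03  25.44] area 309.1069884931494 flat normal deg (fourier) 17.894975404291994 min 17.5 19.386997926667828 21.652459578626775
[[ 10.7   -2.12]
 [  5.69   8.79]
 [ -3.15  10.13]
 [-10.7    2.18]
 [ -7.62  -7.55]
 [  3.26 -10.36]] [ -11.2    57.08  107.28  168.48 -135.28  -72.54]
90 C [627.05  25.42] area 329.8621557628794 flat normal deg (fourier) 18.115503007676644 min 18.0 19.962788393008605 22.261122164924757
[[ 11.06  -2.07]
 [  8.02   7.56]
 [ -2.07  10.61]
 [-10.99   2.31]
 [ -7.39  -8.28]
 [  2.67 -10.77]] [ -10.59   43.27  101.03  168.13 -131.77  -76.09]
w3 head centre [626.76  25.78 152.  ]  w4 head [627.69  24.26 152.  ]
```

{"op": "drive_tool", "data": {"rows": [[0, [-3, -25, 0], -5], [0, [-6, -50, 0], -9.6], [0, [-10, -84, 0], -9.6], [0, [-10, -84, 0], -9.6], [0, [-10, -84, 10], -9.6], [0, [-10, -84, 18], -9.6], [0, [-10, -84, 18], -9.6], [0, [-10, -84, 18], -9.6]]}}

```text
time_s: 8.68
ee_pos: [627.5, 24.5, 451.9]
orientation: [-3.141, 0.002, 0.309]
force: [0.1, 0.0, -3.5]
grip_width: 19.6
grip_force: 30.0
```

{"op": "drive_tool", "data": {"rows": [[0, [0, 0, 0], 0], [0, [0, 0, 0], 0], [0, [0, 0, 0], 0], [0, [0, 0, 0], 0]]}}

```text
time_s: 9.02
ee_pos: [627.6, 25.1, 453.4]
orientation: [3.141, -0.0, 0.309]
force: [-0.2, -0.6, -2.9]
grip_width: 19.6
grip_force: 30.0
```

```bash
python3 st.py 627 25.5 443 0.314; python3 - <<'E'
from bench import capture
import numpy as np,cv2
c=capture("top");s=capture("side");w=capture("wrist")
a=cv2.resize(s["image"][120:230,150:290],(560,440));b=w["image"][100:320,180:390]
C=np.zeros((440,780,3),np.uint8);C[:,:560]=a;C[:220,570:780]=b
cv2.imwrite("pics/s5.png",C[:,:,::-1])
E
```

```text
9.0167 [627.6  25.1 453.4] [ 3.1415e+00 -4.0000e-04  3.0930e-01] j [0.038 0.317 1.573 0.    1.25  1.299] F [-0.2 -0.6 -2.9] M [ 0.06 -0.04  0.04] 19.6 29.9990426748991
shift -0.49 -0.56 10.44
turn -0.27
```

View pics/s5.png

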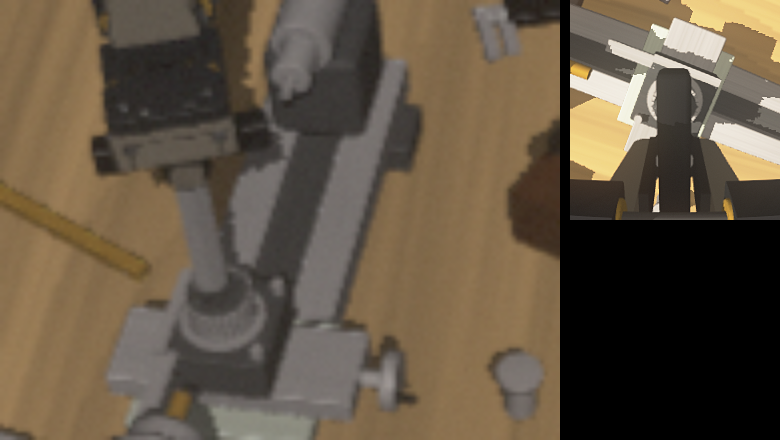

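The side view shows the key hanging upright just over the socket, and the wrist view agrees. I'll lower it gently and watch the force.

{"op": "drive_tool", "data": {"rows": [[0, [-0.5, -0.5, 4], -0.3], [0, [-0.5, -0.5, 8], -0.3], [0, [-0.5, -0.5, 9], -0.3], [0, [-0.5, -0.5, 10], -0.3], [0, [-0.5, -0.5, 11], -0.3], [0, [-0.5, -0.5, 11], -0.3]]}}

```text
time_s: 9.67
ee_pos: [626.9, 25.7, 442.0]
orientation: [3.142, 0.0, 0.315]
force: [0.1, 0.6, -3.7]
grip_width: 19.7
grip_force: 30.0
```

```bash
python3 st.py 627 25.5 443 0.314
```

```text
9.6667 [626.9  25.7 442. ] [3.1416e+00 3.0000e-04 3.1490e-01] j [ 0.039  0.325  1.588 -0.     1.229  1.295] F [ 0.1  0.6 -3.7] M [-0.06 -0.    0.  ] 19.7 29.998935610055923
shift 0.05 0.23 -1.04
turn 0.05
```

{"op": "drive_tool", "data": {"rows": [[0, [0, 0, 1], 0], [0, [0, 0, 2], 0], [0, [0, 0, 2], 0], [0, [0, 0, 2], 0]]}}

```text
time_s: 10.0
ee_pos: [626.9, 25.6, 440.1]
orientation: [3.142, 0.0, 0.315]
force: [0.7, -1.2, -3.7]
grip_width: 19.9
grip_force: 30.0
```

{"op": "drive_tool", "data": {"rows": [[0, [0, 0, 0.7], 0], [0, [0, 0, 1.5], 0], [0, [0, 0, 1.5], 0], [0, [0, 0, 1.5], 0]]}}

```text
time_s: 10.33
ee_pos: [626.8, 25.7, 438.4]
orientation: [-3.142, 0.0, 0.315]
force: [-0.0, -0.5, -3.6]
grip_width: 19.5
grip_force: 30.0
```

{"op": "drive_tool", "data": {"rows": [[0, [0, 0, 1], 0], [0, [0, 0, 2], 0], [0, [0, 0, 3], 0], [0, [0, 0, 4], 0], [0, [0, 0, 4], 0], [0, [0, 0, 4], 0]]}}

```text
time_s: 10.83
ee_pos: [626.9, 25.7, 434.5]
orientation: [-3.142, 0.0, 0.315]
force: [-0.4, -1.1, -3.2]
grip_width: 19.6
grip_force: 30.0
```

{"op": "drive_tool", "data": {"rows": [[0, [0, 0, 1], 0], [0, [0, 0, 2], 0], [0, [0, 0, 3], 0], [0, [0, 0, 4], 0], [0, [0, 0, 4], 0], [0, [0, 0, 4], 0]]}}

```text
time_s: 11.33
ee_pos: [626.9, 25.7, 430.5]
orientation: [-3.142, 0.0, 0.315]
force: [-0.5, -0.6, -3.1]
grip_width: 19.7
grip_force: 30.0
```

{"op": "drive_tool", "data": {"rows": [[0, [0, 0, 1], 0], [0, [0, 0, 2], 0], [0, [0, 0, 3], 0], [0, [0, 0, 3], 0], [0, [0, 0, 3], 0]]}}

```text
time_s: 11.75
ee_pos: [626.9, 25.7, 427.5]
orientation: [-3.142, 0.0, 0.315]
force: [0.2, -0.5, -4.9]
grip_width: 19.7
grip_force: 30.0
```

```bash
python3 st.py 627 25.5 425 0.314
```

```text
11.75 [626.9  25.7 427.5] [-3.1415e+00  2.0000e-04  3.1480e-01] j [0.039 0.337 1.604 0.    1.201 1.295] F [ 0.2 -0.5 -4.9] M [-0.21 -0.04 -0.01] 19.7 30.00277865678072
shift 0.06 0.24 2.54
turn 0.05
```

{"op": "drive_tool", "data": {"rows": [[0, [0, 0, 0.5], 0], [0, [0, 0, 1], 0], [0, [0, 0, 1], 0], [0, [0, 0, 1], 0]]}}

```text
time_s: 12.08
ee_pos: [626.9, 25.7, 426.7]
orientation: [-3.142, 0.0, 0.315]
force: [1.0, -0.6, -2.7]
grip_width: 19.8
grip_force: 30.0
```

{"op": "drive_tool", "data": {"rows": [[0, [0, 0, 0.5], 0], [0, [0, 0, 1], 0], [0, [0, 0, 1], 0], [0, [0, 0, 1], 0]]}}

```text
time_s: 12.42
ee_pos: [626.9, 25.7, 425.6]
orientation: [-3.142, 0.0, 0.315]
force: [0.3, -0.4, -2.4]
grip_width: 19.7
grip_force: 30.0
```

{"op": "drive_tool", "data": {"rows": [[0, [0, 0, 0.4], 0], [0, [0, 0, 0.4], 0], [0, [0, 0, 0.4], 0]]}}

```text
time_s: 12.67
ee_pos: [626.9, 25.7, 425.3]
orientation: [-3.142, -0.0, 0.315]
force: [-0.1, -0.0, -2.6]
grip_width: 19.7
grip_force: 30.0
```

{"op": "drive_tool", "data": {"rows": [[0, [0, 0, 0.5], 0], [0, [0, 0, 0.5], 0], [0, [0, 0, 0.5], 0]]}}

```text
time_s: 12.92
ee_pos: [627.0, 25.7, 425.2]
orientation: [3.141, -0.001, 0.315]
force: [0.3, -1.0, 1.2]
grip_width: 20.0
grip_force: 30.0
```

{"op": "drive_tool", "data": {"rows": [[0, [0, 0, 0.5], 0], [0, [0, 0, 0.5], 0], [0, [0, 0, 0.5], 0]]}}

```text
time_s: 13.17
ee_pos: [627.1, 25.7, 425.0]
orientation: [3.141, -0.001, 0.315]
force: [-0.0, 0.5, 5.9]
grip_width: 19.6
grip_force: 30.0
```

The key is on the floor of the socket at 18 mm depth, as expected. I'll ease off a little and turn clockwise, watching the moment.

{"op": "drive_tool", "data": {"rows": [[0, [0, 0, -0.6], 0], [0, [0, 0, -0.6], 0], [0, [0, 0, -0.6], 2], [0, [0, 0, -0.6], 4], [0, [0, 0, -0.6], 6], [0, [0, 0, -0.6], 8], [0, [0, 0, -0.6], 10], [0, [0, 0, -0.6], 10]]}}

```text
time_s: 13.83
ee_pos: [627.0, 25.6, 425.0]
orientation: [3.141, -0.0, 0.139]
force: [-0.2, -1.0, 4.0]
grip_width: 19.6
grip_force: 30.0
```

```bash
python3 st.py
```

```text
13.8333 [627.   25.6 425. ] [ 3.1412e+00 -2.0000e-04  1.3910e-01] j [ 0.039  0.339  1.607 -0.     1.196  1.47 ] F [-0.2 -1.   4. ] M [-0.37  0.02  0.23] 19.6 30.02816542983055
```

{"op": "drive_tool", "data": {"rows": [[0, [0, 0, 0], 3], [0, [0, 0, 0], 6], [0, [0, 0, 0], 9], [0, [0, 0, 0], 12], [0, [0, 0, 0], 14], [0, [0, 0, 0], 16], [0, [0, 0, 0], 16], [0, [0, 0, 0], 16]]}}

```text
time_s: 14.5
ee_pos: [626.9, 25.6, 425.0]
orientation: [3.141, -0.0, -0.137]
force: [0.1, -2.3, 4.6]
grip_width: 20.0
grip_force: 30.0
```

```bash
python3 st.py
```

```text
14.5 [626.9  25.6 425. ] [ 3.1414e+00 -3.0000e-04 -1.3690e-01] j [ 0.039  0.339  1.607 -0.     1.196  1.746] F [ 0.1 -2.3  4.6] M [-0.44  0.08  0.21] 20.0 30.045445002615452
```

{"op": "drive_tool", "data": {"rows": [[0, [0, 0, 0], 2], [0, [0, 0, 0], 4], [0, [0, 0, 0], 6], [0, [0, 0, 0], 8], [0, [0, 0, 0], 10], [0, [0, 0, 0], 11], [0, [0, 0, 0], 11], [0, [0, 0, 0], 11]]}}

```text
time_s: 15.17
ee_pos: [626.9, 25.6, 425.0]
orientation: [3.141, -0.0, -0.329]
force: [-0.1, -1.6, 5.1]
grip_width: 19.6
grip_force: 30.1
```

```bash
python3 st.py
```

```text
15.1667 [626.9  25.6 425. ] [ 3.1415e+00 -2.0000e-04 -3.2900e-01] j [ 0.039  0.339  1.607 -0.     1.196  1.938] F [-0.1 -1.6  5.1] M [-0.53  0.12  0.18] 19.6 30.05756389349699
```

Now smaller steps of 2° per call, each settled.

{"op": "drive_tool", "data": {"rows": [[0, [0, 0, 0], 1], [0, [0, 0, 0], 2], [0, [0, 0, 0], 3], [0, [0, 0, 0], 3], [0, [0, 0, 0], 3]]}}

```text
time_s: 15.58
ee_pos: [626.9, 25.6, 425.0]
orientation: [3.141, -0.0, -0.381]
force: [-0.4, -3.1, 6.6]
grip_width: 19.6
grip_force: 30.1
```

```bash
python3 st.py
```

```text
15.5833 [626.9  25.6 425. ] [ 3.1415e+00 -3.0000e-04 -3.8140e-01] j [ 0.039  0.339  1.607 -0.     1.196  1.991] F [-0.4 -3.1  6.6] M [-0.52  0.15  0.17] 19.6 30.05886945873499
```

{"op": "drive_tool", "data": {"rows": [[0, [0, 0, 0], 1], [0, [0, 0, 0], 2], [0, [0, 0, 0], 2], [0, [0, 0, 0], 2]]}}

```text
time_s: 15.92
ee_pos: [626.9, 25.6, 425.0]
orientation: [3.141, -0.0, -0.416]
force: [0.0, -2.2, 4.4]
grip_width: 19.7
grip_force: 30.1
```

```bash
python3 st.py
```

```text
15.9167 [626.9  25.6 425. ] [ 3.1414e+00 -2.0000e-04 -4.1630e-01] j [ 0.039  0.339  1.607 -0.     1.196  2.026] F [ 0.  -2.2  4.4] M [-0.55  0.17  0.17] 19.7 30.05947194993496
```

{"op": "drive_tool", "data": {"rows": [[0, [0, 0, 0], 1], [0, [0, 0, 0], 2], [0, [0, 0, 0], 2], [0, [0, 0, 0], 2]]}}

```text
time_s: 16.25
ee_pos: [626.9, 25.6, 425.0]
orientation: [3.141, -0.0, -0.451]
force: [-1.2, -1.8, 5.5]
grip_width: 19.9
grip_force: 30.1
```

```bash
python3 st.py
```

```text
16.25 [626.9  25.6 425. ] [ 3.1415e+00 -2.0000e-04 -4.5120e-01] j [ 0.039  0.339  1.607 -0.     1.196  2.061] F [-1.2 -1.8  5.5] M [-0.55  0.23  0.15] 19.9 30.060092322528362
```

{"op": "drive_tool", "data": {"rows": [[0, [0, 0, 0], 1], [0, [0, 0, 0], 2], [0, [0, 0, 0], 2], [0, [0, 0, 0], 2]]}}

```text
time_s: 16.58
ee_pos: [626.9, 25.7, 425.0]
orientation: [3.141, -0.0, -0.486]
force: [-1.4, -1.7, 5.1]
grip_width: 19.9
grip_force: 30.1
```

```bash
python3 st.py
```

```text
16.5833 [626.9  25.7 425. ] [ 3.1414e+00 -2.0000e-04 -4.8610e-01] j [ 0.039  0.339  1.607 -0.     1.196  2.096] F [-1.4 -1.7  5.1] M [-0.55  0.2   0.23] 19.9 30.060536563396454
```

{"op": "drive_tool", "data": {"rows": [[0, [0, 0, 0], 1], [0, [0, 0, 0], 1.5], [0, [0, 0, 0], 1.5], [0, [0, 0, 0], 1.5]]}}

```text
time_s: 16.92
ee_pos: [626.9, 25.6, 425.0]
orientation: [3.141, -0.0, -0.512]
force: [-1.4, -2.3, 5.7]
grip_width: 19.5
grip_force: 30.1
```

```bash
python3 st.py
```

```text
16.9167 [626.9  25.6 425. ] [ 3.1415e+00 -2.0000e-04 -5.1220e-01] j [ 0.039  0.339  1.607 -0.     1.196  2.122] F [-1.4 -2.3  5.7] M [-0.48  0.21  0.25] 19.5 30.060713589191437
```

{"op": "drive_tool", "data": {"rows": [[0, [0, 0, 0], 0.5], [0, [0, 0, 0], 1], [0, [0, 0, 0], 1]]}}

```text
time_s: 17.17
ee_pos: [626.9, 25.6, 425.0]
orientation: [3.141, -0.0, -0.53]
force: [-1.1, -2.9, 4.9]
grip_width: 19.8
grip_force: 30.1
```

```bash
python3 st.py
```

```text
17.1667 [626.9  25.6 425. ] [ 3.1414e+00 -1.0000e-04 -5.3020e-01] j [ 0.039  0.339  1.607 -0.     1.196  2.14 ] F [-1.1 -2.9  4.9] M [-0.53  0.2   0.15] 19.8 30.060508400201797
```

{"op": "drive_tool", "data": {"rows": [[0, [0, 0, 0], 0.5], [0, [0, 0, 0], 1], [0, [0, 0, 0], 1]]}}

```text
time_s: 17.42
ee_pos: [626.9, 25.6, 425.0]
orientation: [3.141, -0.0, -0.548]
force: [0.0, -2.9, 4.4]
grip_width: 19.6
grip_force: 30.1
```

```bash
python3 st.py
```

```text
17.4167 [626.9  25.6 425. ] [ 3.1414e+00 -2.0000e-04 -5.4760e-01] j [ 0.039  0.339  1.607 -0.     1.196  2.157] F [ 0.  -2.9  4.4] M [-0.54  0.21  0.17] 19.6 30.060552209615707
```

{"op": "drive_tool", "data": {"rows": [[0, [0, 0, 0], 1], [0, [0, 0, 0], 2], [0, [0, 0, 0], 2], [0, [0, 0, 0], 2]]}}

```text
time_s: 17.75
ee_pos: [626.9, 25.6, 425.0]
orientation: [3.141, -0.0, -0.582]
force: [-0.6, -1.4, 6.0]
grip_width: 19.9
grip_force: 30.1
```

```bash
python3 st.py
```

```text
17.75 [626.9  25.6 425. ] [ 3.1414e+00 -1.0000e-04 -5.8220e-01] j [ 0.038  0.339  1.607 -0.     1.196  2.192] F [-0.6 -1.4  6. ] M [-0.5   0.24  0.18] 19.9 30.061070658266544
```

{"op": "drive_tool", "data": {"rows": [[0, [0, 0, 0], 1], [0, [0, 0, 0], 1.5], [0, [0, 0, 0], 1.5]]}}

```text
time_s: 18.0
ee_pos: [626.9, 25.6, 425.0]
orientation: [3.141, -0.0, -0.609]
force: [-0.7, -2.5, 5.7]
grip_width: 19.4
grip_force: 30.1
```

```bash
python3 st.py
```

```text
18.0 [626.9  25.6 425. ] [ 3.1415e+00 -1.0000e-04 -6.0870e-01] j [ 0.039  0.339  1.607 -0.     1.196  2.218] F [-0.7 -2.5  5.7] M [-0.48  0.21  0.19] 19.4 30.060870610177517
```

{"op": "drive_tool", "data": {"rows": [[0, [0, 0, 0], 1], [0, [0, 0, 0], 1.5], [0, [0, 0, 0], 1.5]]}}

```text
time_s: 18.25
ee_pos: [626.9, 25.6, 425.1]
orientation: [3.141, -0.0, -0.635]
force: [0.1, -2.0, 5.6]
grip_width: 19.5
grip_force: 30.1
```

```bash
python3 st.py
```

```text
18.25 [626.9  25.6 425.1] [ 3.1414e+00 -2.0000e-04 -6.3490e-01] j [ 0.039  0.339  1.607 -0.     1.196  2.244] F [ 0.1 -2.   5.6] M [-0.42  0.24  0.18] 19.5 30.0606320053339
```

{"op": "drive_tool", "data": {"rows": [[0, [0, 0, 0], 1], [0, [0, 0, 0], 1.5], [0, [0, 0, 0], 1.5]]}}

```text
time_s: 18.5
ee_pos: [626.9, 25.7, 425.0]
orientation: [3.141, -0.0, -0.661]
force: [-0.4, -2.3, 5.1]
grip_width: 19.4
grip_force: 30.1
```

```bash
python3 st.py
```

```text
18.5 [626.9  25.7 425. ] [ 3.1414e+00 -1.0000e-04 -6.6100e-01] j [ 0.039  0.339  1.607 -0.     1.196  2.27 ] F [-0.4 -2.3  5.1] M [-0.48  0.24  0.17] 19.4 30.06065547466278
```

{"op": "drive_tool", "data": {"rows": [[0, [0, 0, 0], 1], [0, [0, 0, 0], 1.5], [0, [0, 0, 0], 1.5]]}}

```text
time_s: 18.75
ee_pos: [626.9, 25.6, 425.0]
orientation: [3.141, -0.0, -0.687]
force: [-1.0, -1.3, 5.9]
grip_width: 19.8
grip_force: 30.1
```

```bash
python3 st.py
```

```text
18.75 [626.9  25.6 425. ] [ 3.1414e+00 -1.0000e-04 -6.8730e-01] j [ 0.039  0.339  1.607 -0.     1.196  2.297] F [-1.  -1.3  5.9] M [-0.49  0.22  0.2 ] 19.8 30.060416869819164
```

{"op": "drive_tool", "data": {"rows": [[0, [0, 0, 0], 1], [0, [0, 0, 0], 1.5], [0, [0, 0, 0], 1.5]]}}

```text
time_s: 19.0
ee_pos: [626.9, 25.6, 425.0]
orientation: [3.141, -0.0, -0.713]
force: [-0.4, -0.9, 5.1]
grip_width: 19.9
grip_force: 30.1
```

```bash
python3 st.py
```

```text
19.0 [626.9  25.6 425. ] [ 3.1414e+00 -1.0000e-04 -7.1350e-01] j [ 0.039  0.339  1.607 -0.     1.196  2.323] F [-0.4 -0.9  5.1] M [-0.47  0.22  0.22] 19.9 30.059948936104774
```

```bash
python3 - <<'E'
from bench import capture
import cv2,numpy as np
c=capture("wrist");np.savez("w6.npz",**c)
w2=dict(np.load("w2.npz"))
o=np.hstack([w2["image"][140:320,180:390],c["image"][140:320,180:390]])
cv2.imwrite("pics/w6.png",cv2.resize(o,None,fx=1.9,fy=1.9)[:,:,::-1])
E
```

```text
(no output)
```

View pics/w6.png

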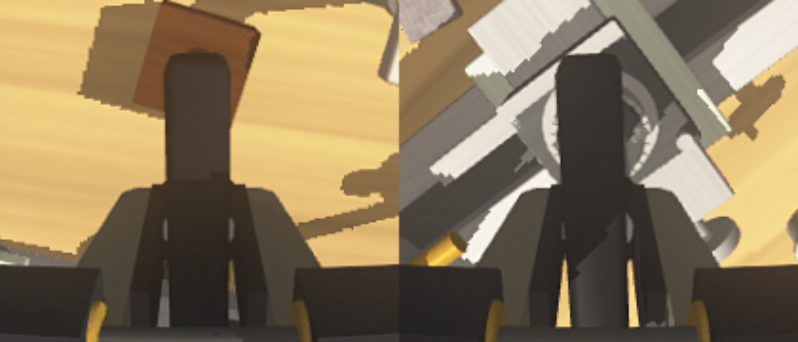

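The handle has lagged about 3° in the pads (its end moved from u≈197 to 191 in the crop), so a bit more turn is still due.

{"op": "drive_tool", "data": {"rows": [[0, [0, 0, 0], 1], [0, [0, 0, 0], 1.5], [0, [0, 0, 0], 1.5]]}}

```text
time_s: 19.3
ee_pos: [626.9, 25.6, 425.0]
orientation: [3.141, -0.0, -0.74]
force: [-1.3, -2.9, 6.6]
grip_width: 19.8
grip_force: 30.1
```

```bash
python3 st.py
```

```text
19.3 [626.9  25.6 425. ] [ 3.1414e+00 -1.0000e-04 -7.3970e-01] j [ 0.039  0.339  1.607 -0.     1.196  2.349] F [-1.3 -2.9  6.6] M [-0.45  0.27  0.16] 19.8 30.05972418934107
```

{"op": "drive_tool", "data": {"rows": [[0, [0, 0, 0], 1], [0, [0, 0, 0], 1.5], [0, [0, 0, 0], 1.5]]}}

```text
time_s: 19.55
ee_pos: [626.9, 25.6, 425.0]
orientation: [3.141, -0.0, -0.766]
force: [0.5, -2.7, 5.0]
grip_width: 19.5
grip_force: 30.1
```

```bash
python3 st.py
```

```text
19.55 [626.9  25.6 425. ] [ 3.1414e+00 -1.0000e-04 -7.6580e-01] j [ 0.039  0.339  1.607 -0.     1.196  2.375] F [ 0.5 -2.7  5. ] M [-0.51  0.23  0.22] 19.5 30.05934376269579
```

{"op": "drive_tool", "data": {"rows": [[0, [0, 0, 0], 1], [0, [0, 0, 0], 1.5], [0, [0, 0, 0], 1.5]]}}

```text
time_s: 19.8
ee_pos: [626.9, 25.7, 425.0]
orientation: [3.141, -0.0, -0.792]
force: [-1.0, -2.4, 4.4]
grip_width: 19.4
grip_force: 30.1
```

```bash
python3 st.py
```

```text
19.8 [626.9  25.7 425. ] [ 3.1414 -0.     -0.792 ] j [ 0.039  0.339  1.607 -0.     1.196  2.401] F [-1.  -2.4  4.4] M [-0.43  0.29  0.19] 19.4 30.058909468352795
```

{"op": "drive_tool", "data": {"rows": [[0, [0, 0, 0], 1], [0, [0, 0, 0], 1.5], [0, [0, 0, 0], 1.5]]}}

```text
time_s: 20.05
ee_pos: [626.9, 25.7, 425.0]
orientation: [3.141, 0.0, -0.818]
force: [-1.5, -2.0, 5.4]
grip_width: 19.8
grip_force: 30.1
```

```bash
python3 st.py; python3 - <<'E'
from bench import capture
from h import *
c=capture("wrist");np.savez("w7.npz",**c)
# handle edges: strong horizontal gradients near u 262..306
for n in("w2","w3","w4","w6","w7"):
    g=cv2.GaussianBlur(dict(np.load(n+".npz"))["image"],(3,3),0).astype(int).max(2)
    print(n,[(v,[int(u) for u in range(255,315) if (g[v,u]<80)][::200] , int(np.where(g[v,255:315]<85)[0].min()+255),int(np.where(g[v,255:315]<85)[0].max()+255)) for v in(176,184,192,200,208,216,224)])
E
```

```text
20.05 [626.9  25.7 425. ] [ 3.1414  0.     -0.8182] j [ 0.039  0.339  1.607 -0.     1.196  2.428] F [-1.5 -2.   5.4] M [-0.41  0.26  0.23] 19.8 30.058141015470028
w2 [(176, [267], 267, 299), (184, [267], 266, 300), (192, [267], 267, 300), (200, [267], 267, 300), (208, [268], 268, 299), (216, [268], 268, 299), (224, [268], 268, 299)]
w3 [(176, [268], 268, 298), (184, [268], 267, 299), (192, [266], 266, 300), (200, [266], 256, 314), (208, [267], 266, 314), (216, [267], 267, 301), (224, [267], 267, 300)]
w4 [(176, [268], 267, 299), (184, [267], 267, 300), (192, [259], 259, 300), (200, [258], 257, 305), (208, [266], 265, 304), (216, [267], 267, 314), (224, [268], 268, 299)]
w6 [(176, [264], 264, 313), (184, [263], 263, 314), (192, [264], 264, 297), (200, [264], 264, 305), (208, [264], 264, 302), (216, [265], 264, 298), (224, [266], 265, 299)]
w7 [(176, [264], 264, 314), (184, [263], 263, 314), (192, [263], 263, 314), (200, [263], 263, 305), (208, [264], 264, 299), (216, [264], 264, 298), (224, [265], 265, 298)]
```

Slip in the pads is steady at about 2°, so the key is following the hand. I'll keep going in small steps.

{"op": "drive_tool", "data": {"rows": [[0, [0, 0, 0], 1], [0, [0, 0, 0], 1.5], [0, [0, 0, 0], 1.5]]}}

```text
time_s: 20.35
ee_pos: [626.8, 25.7, 425.0]
orientation: [3.141, 0.0, -0.844]
force: [-1.2, -2.6, 5.9]
grip_width: 19.7
grip_force: 30.1
```

```bash
python3 st.py
```

```text
20.35 [626.8  25.7 425. ] [ 3.1414  0.     -0.8441] j [ 0.039  0.339  1.607 -0.     1.196  2.454] F [-1.2 -2.6  5.9] M [-0.45  0.29  0.35] 19.7 30.057559870183468
```

{"op": "drive_tool", "data": {"rows": [[0, [0, 0, 0], 1], [0, [0, 0, 0], 1.5], [0, [0, 0, 0], 1.5]]}}

```text
time_s: 20.6
ee_pos: [626.8, 25.7, 425.0]
orientation: [3.141, 0.0, -0.87]
force: [-0.9, -2.1, 5.7]
grip_width: 19.6
grip_force: 30.1
```

```bash
python3 st.py
```

```text
20.6 [626.8  25.7 425. ] [ 3.1413e+00  1.0000e-04 -8.7010e-01] j [ 0.039  0.339  1.607 -0.     1.196  2.48 ] F [-0.9 -2.1  5.7] M [-0.37  0.29  0.44] 19.6 30.056610144674778
```

The moment rose to 0.35 and then 0.44 N m, so the screw is at the stop. I'll relieve the twist, open, and rise clear.

{"op": "drive_tool", "data": {"rows": [[0, [0, 0, 0], -1], [0, [0, 0, -0.3], -2], [0, [0, 0, -0.3], -2.5], [0, [0, 0, -0.3], -2.5]]}}

```text
time_s: 20.93
ee_pos: [626.8, 25.7, 425.1]
orientation: [3.141, 0.0, -0.827]
force: [-0.5, -1.6, 4.3]
grip_width: 19.4
grip_force: 30.1
```

```bash
python3 st.py
```

```text
20.9333 [626.8  25.7 425.1] [ 3.1413e+00  3.0000e-04 -8.2700e-01] j [0.039 0.339 1.607 0.    1.196 2.436] F [-0.5 -1.6  4.3] M [-0.38  0.26  0.2 ] 19.4 30.050937943160534
```

{"op": "drive_tool", "data": {"rows": [[60, [0, 0, 0], 0], [60, [0, 0, 0], 0], [60, [0, 0, 0], 0], [60, [0, 0, 0], 0], [60, [0, 0, 0], 0], [60, [0, 0, 0], 0]]}}

```text
time_s: 21.43
ee_pos: [626.9, 25.8, 425.0]
orientation: [3.142, 0.0, -0.828]
force: [-0.3, -0.2, -0.0]
grip_width: 54.7
grip_force: 0.0
```

{"op": "drive_tool", "data": {"rows": [[60, [0, 0, -10], 0], [60, [0, 0, -25], 0], [60, [0, 0, -45], 0], [60, [0, 0, -70], 0], [60, [0, 0, -100], 0], [60, [0, 0, -120], 0], [60, [0, 0, -120], 0], [60, [0, 0, -120], 0]]}}

```text
time_s: 22.1
ee_pos: [626.9, 25.7, 547.0]
orientation: [-3.139, -0.002, -0.828]
force: [-0.6, 0.3, -0.5]
grip_width: 55.2
grip_force: 0.0
```

```bash
python3 st.py; python3 - <<'E'
from bench import capture
from h import *
w=capture("wrist");s=capture("side");np.savez("w8.npz",**w)
C=np.zeros((420,780,3),np.uint8);C[:300,:400]=cv2.resize(w["image"],(400,300));C[:,400:]=cv2.resize(s["image"][110:320,140:330],(380,420))
cv2.imwrite("pics/w8.png",C[:,:,::-1])
E
```

```text
22.1 [626.9  25.7 547. ] [-3.1392e+00 -1.9000e-03 -8.2830e-01] j [0.039 0.259 1.452 0.    1.428 2.438] F [-0.6  0.3 -0.5] M [ 0.07  0.03 -0.01] 55.2 0.0
```

View pics/w8.png

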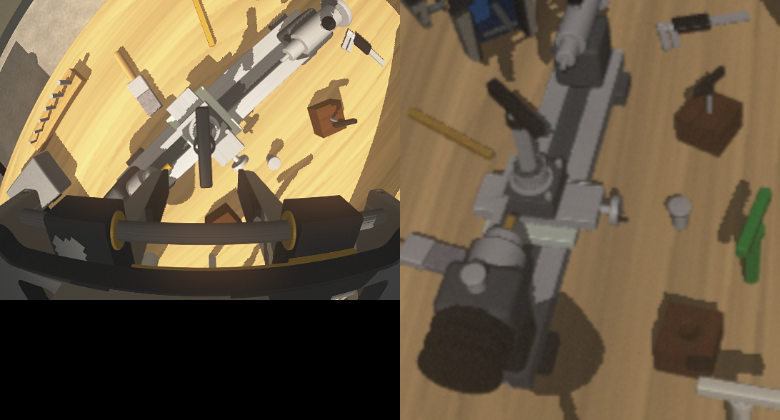

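The key stands upright in the screw, with its handle at (203,148) in the wrist view and (518,110) in the side view. The hand is clear and the bystanders are in place.

```bash
python3 -c "
from bench import job
print(job.sign_off())"
```

```text
the job is handed in; nothing more can be done
None
```

I handed the job in at about 22 s of the 72 s allowed. The large key is fully seated (about 18 mm deep) and standing free in the clamp screw, which I turned clockwise until the twist rose from about 0.2 to 0.44 N m at its stop. The bystanders visible in the last pictures were in place, but sign-off returned no verdict.

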